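Switch check of a paddle grinder in its bench cradle

ROBOT

A 7-joint arm with a two-finger parallel gripper is mounted at the origin on a cart in front of the work surface, level with it; the furniture and walls round the work are solid. World frame = base frame: x ahead of the robot, y to its left, z up, the work surface at z = 0. Lengths are in m, angles in rad, forces in N, time in s.
With the tool pointing down it reaches from about 0.425 to 0.925 m from the base axis. Payload 6.8 kg.
Tool frame: the origin (TCP) lies at the very end of the fingers, on their centre line; the grasp point (between the pads) lies bot.grip_point_offset behind it (bot.grip_point_offset is the distance from the TCP to the grasp point, in m); z points along the fingers, y is the line along which they close (so a half turn about z gives the same grasp; the last joint's range is limited). The gripper opens to 85 mm and grips with 20 to 120 N. Pads are 22 mm wide; open, the fingers measure 114 mm over their backs; the gripper's body (76 mm by 85 mm) begins 54 mm behind the grasp point. The pads swing forward as they close: fully open they stand 13 mm farther back than shut.
Start: joints at [1.072, 0.477, 0.022, 1.555, -0.011, 1.109, -0.083], TCP at [0.257, -0.624, 0.231] pointing down, gripper open.
Joint ranges: [-2.96, 2.96], [-0.34, 2.1], [-1.41, 1.46], [0.24, 2.44], [-1.37, 4.51], [0.17, 1.92], [-2.96, 2.96]. Speed limits (rad/s): [2.39, 2.39, 3.14, 3.14, 3.14, 3.14, 3.14].

INTERFACE

Orientations are given as a unit quaternion [w, x, y, z].
In Python, from station import bot, imaging gives the robot as it stands. The module is installed in compiled form; this text tells all that it offers.
- The arm moves only by the tool carry_out, never from a script. Its argument "targets" is one flat list of numbers, 5 for each row, row after row: the closure in counts, from 0 (fully open) to 255 (shut), then the shift along the world's x, y, z in mm, then the turn about the world's z in degrees. A call has 1 to 20 rows; each row shifts and turns the commanded pose from where the row before left it; what a row does not reach is not made up. A row lasts 1/10 s, in which the tool goes at most 50 mm and 8.59 degrees, less where a joint would pass 70% of its speed; a pose out of reach is approached as far as the arm can. A call is refused whole if a number of a shift passes 50 or a number of a turn 8.59, either way. A call with a gripper value outside its range is refused whole. The fingers move at their own pace and stop on an object; "newtons" is the grip in N (left out, the last holds). Time passes only in rows, so rows that do not move let the fingers close. It gives the time, the measured TCP pose, the force, the opening and the grip force at its end, in the units of the state.
- bot.get_obs(): the state, without advancing time (a new reading comes with each control period).
- imaging.read_camera(name): name is "scene" or "top"; returns a dict with "frame" (384x512x3 uint8, red, green, blue), "fov_y" (degrees; the focal length in pixels is half the picture's height over the tangent of half this angle, whatever the lens; pixels are square), "cx", "cy" (the principal point, pixels), "pose" (4x4, takes a point from camera to world coordinates). Camera axes: x right, y up, looking along -z (the intrinsics and any distortion apply to the point x, -y, -z); pixel columns grow to the right and rows downward; lengths in m; the calibration is good to about 2 mm. A picture is of the moment at which its call begins. There is no depth.
- bot.hand_in(): hands the job in; it is judged then, once.
The state is a dict: "t": time; "q": joint angles; "joint_vel": joint speeds; "joint_torque": joint torques, N m; "eef_pos": TCP position; "tool_rot": TCP orientation; "contact_force": force on the tool from outside, world axes, zero at the start; "torque": the same for the moment, N m; "gripper_width": opening from 0.0 (shut) to 1.0 (fully open); "grasp_force": force on a finger pad.
Only numpy, scipy, OpenCV 4.12 (cv2) and the standard library are available. Lean on these libraries where they do the work, as an engineer would, in place of code of your own. Each camera call takes 0.05 s, during which the arm holds its last target. There are 200 camera calls.

TASK

Check the safety switch of the grinder clamped in the bench cradle: flip the red lock-off lever all the way forward (towards the tool's metal head), then squeeze the black paddle fully in, one finger on the paddle and the other on the rubber panel opposite, and keep it squeezed for a good second. Then let the paddle spring out, flip the lever fully back to its locked position, and leave the loose things on the bench where they are.

Things in the scene. Friction and masses are not known exactly. Their poses are not given: they have to be found in the camera images.
- grinder: Blue angle grinder without disc, clamped on its side in a dark steel cradle bolted to the bench. Origin on the bench top under the tool's centre line, which runs 95 mm above it. x: along the tool towards the metal gear head (forward); y: level, away from the paddle side; z: up. Handle: 40 mm wide (y -20 to +20), 46 high (z 72 to 118), x -135 to +65. Paddle, lever, spindle: on the -y side.
- spindle (a point): End of the spindle on the grinder's gear head, at tool x +127, y -52 mm, axis height. The head has radius 29 mm and spans y -24 to +24, top z 124 mm. The cradle's base plate is 10 mm thick, x -150 to +120, y -50 to +50; its two posts with clamps reach z 127 mm, y -28 to +28, at x -122 to -102 and +70 to +90.
- grip_panel: Black ribbed rubber panel fixed to the handle on the side opposite the paddle, 110 mm long (tool x -90 to +20), 30 mm high, centred on the tool's axis height; origin at its centre, outer face at tool y = +22.5 mm. One finger bears on it during the squeeze.
- paddle (a joint): Hinge of the black paddle switch, rad: 0 = sprung out, 0.095 = fully in. A plate 125 mm long, 24 high (z 83 to 107), 5 thick, hinged on a vertical pin at its front end (tool x +55, y -24.5 mm); the rear end stands out. Its spring needs about 4 N at the press point to start, 8 N fully in, and returns it when released. With the lever locked it stops at 0.02 to 0.06.
- paddle_press (a point): Point on the paddle's outer face where it is best squeezed, 100 mm behind its hinge, at the tool's axis height (tool x about -45 mm); moves with the paddle: tool y about -37 mm when out, -27 mm when fully in. Outer face to rubber panel: 60 mm when out, 50 mm when fully in.
- lock_lever (a joint): Hinge of the red lock-off lever, rad, about a vertical pin in the paddle: about 0 = locked (lever stands out from the paddle, leaning slightly to the rear), 0.9 = fully forward (leaning to the front, paddle free to go in). It stays where it is left; 1 to 2 N at its outer half moves it. It cannot be turned back to locked while the paddle is in.
- lever_pivot (a point): The lever's pivot pin, in the thickness of the paddle (2.5 mm inside its outer face), 45 mm behind the paddle's hinge, at the tool's axis height (tool x about +10, y about -29 mm with the paddle out).
- lever_tip (a point): Tip of the red lever: a flat tab 29 mm long from the pivot, 6 mm thick (9 mm at the tip), 24 mm high (z 83 to 107 mm). Seen from the pivot, the tip lies towards tool -y, 0.35 rad to the rear of it when locked, 0.55 rad to the front of it when fully forward.
- screwdriver: Loose screwdriver with dark handle, 165 mm long, lying on the bench; leave alone. Origin under its middle.
- dropper: Loose white dropper bottle with blue cap, 25 mm across, 94 mm high, standing; leave alone. Origin at its underside.
- relay: Loose black relay block, 30x42x58 mm, standing; leave alone. Origin at its underside.
- blue_board: Loose blue circuit board, 46x58x16 mm, lying; leave alone. Origin at its underside.
- marker: Loose red marker pen, 147 mm long, lying behind the grinder; leave alone. Origin under its middle.

How it is judged:
On the way, in this order (a step that is already met when the one before it is completed fails the run):
1. the lever is flipped fully forward with the paddle still out (value of joint lock_lever above 0.75 rad and value of joint paddle below 0.03 rad), for 0.1 s.
2. the paddle is squeezed fully in between the fingers, one on the paddle and one on the rubber panel, for 0.8 s (value of joint paddle above 0.08 rad and contact force between the fingers and grip_panel above 1 N), for 0.8 s.
At the end, for the whole second after the job is handed in: The lever is back in its locked position (within 0.2 rad) and the paddle has sprung out (under 0.03 rad); the loose things are within 30 mm of where they were (value of joint lock_lever below 0.2 rad and value of joint paddle below 0.03 rad); the robot touches nothing.
It fails at once if a loose thing on the bench is moved by more than 30 mm (distance of any of screwdriver, dropper, relay, blue_board, marker from where it was at the start of the episode above 0.03 m).
It also fails if it takes over 58 s, if anything falls off the work surface, if the arm or the gripper's body presses on something with over 40 N, if the wrist force passes 120 N, or if a joint passes its speed limit or range.

## Working session

There is one attempt and no reset: what is moved stays moved. The work goes in short steps, Python scripts to look and compute and a tool call to move; the robot and the scene stay as the last step left them, time stands still between calls to the robot, and variables do not carry over. Pictures are saved under pics/ and viewed, at most 10 in all, crops included, and the job is handed in when it is done.

Besides the shell and the picture viewer there is one more tool, called after "Request:" as name(argument=value, ...) on one line, values as JSON. carry_out: Moves the arm, as the interface text tells. Its arguments: {"type":"object","properties":{"targets":{"type":"array","items":{"type":"number"}},"newtons":{"type":"number"}},"required":["targets"]}

```bash
mkdir -p pics
cat > h.py <<'E'
import numpy as np, cv2
from station import bot, imaging
def cam(n):
    c=imaging.read_camera(n); f=c["frame"]; c["f"]=f.shape[0]/2/np.tan(np.radians(c["fov_y"])/2); c["pose"]=np.array(c["pose"]); return c
def ray(c,u,v):
    d=np.array([(u-c["cx"])/c["f"],-(v-c["cy"])/c["f"],-1.]); return c["pose"][:3,3], c["pose"][:3,:3]@d
def plane(c,u,v,z):
    o,d=ray(c,u,v); return o+d*(z-o[2])/d[2]
def tri(c1,p1,c2,p2):
    o1,d1=ray(c1,*p1);o2,d2=ray(c2,*p2)
    s=np.linalg.lstsq(np.c_[d1,-d2],o2-o1,rcond=None)[0]
    a=o1+d1*s[0];b=o2+d2*s[1]; return (a+b)/2,np.linalg.norm(a-b)
def proj(c,p):
    q=np.linalg.inv(c["pose"])@np.r_[p,1]; return c["cx"]+c["f"]*q[0]/-q[2], c["cy"]-c["f"]*q[1]/-q[2]
def save(c,n,box=None,k=1):
    f=c["frame"]; 
    if box: f=f[box[1]:box[3],box[0]:box[2]]
    cv2.imwrite("pics/"+n,cv2.resize(f[:,:,::-1],None,fx=k,fy=k,interpolation=cv2.INTER_CUBIC))
E
python3 - <<'E'
from h import *
o=bot.get_obs(); print(o, bot.grip_point_offset)
for n in("scene","top"):
    c=cam(n); save(c,n+"0.png",k=1.5); print(n,c["f"],c["cx"],c["cy"],c["pose"].round(3).tolist(),[k for k in c])
E
```

```text
{'t': 0.0, 'q': array([ 1.07189935,  0.47779502,  0.02235892,  1.55643652, -0.01148351,
        1.10928879, -0.08308929]), 'joint_vel': array([ 0.00045065, -0.00248104,  0.00045398,  0.00102986,  0.00032898,
        0.00027054,  0.0020504 ]), 'joint_torque': array([-5.77545215e-04, -5.96465850e+01,  1.60749145e+00, -2.81207246e+01,
        1.24411707e-02,  9.41237173e-03, -1.82558540e-05]), 'eef_pos': array([ 0.25687537, -0.62358427,  0.2303358 ]), 'tool_rot': array([-8.63897695e-04,  9.80967770e-01,  1.94168549e-01, -2.50958452e-04]), 'contact_force': array([0.16983414, 0.06546547, 0.32956584]), 'torque': array([ 0.0301184 ,  0.03182185, -0.04466254]), 'grasp_force': 0.0, 'gripper_width': 0.99828567939256} 0.0187
scene 400.34205274362546 261.71290970125574 189.33848377255433 [[-0.632, 0.515, -0.579, -0.1], [-0.775, -0.403, 0.487, 0.595], [0.017, 0.756, 0.654, 0.875], [0.0, 0.0, 0.0, 1.0]] ['frame', 'fov_y', 'cx', 'cy', 'pose', 'f']
top 393.3145544567123 253.42862789122128 186.06358705437506 [[-0.022, 0.989, -0.149, 0.391], [-1.0, -0.022, 0.004, 0.014], [0.001, 0.149, 0.989, 1.409], [0.0, 0.0, 0.0, 1.0]] ['frame', 'fov_y', 'cx', 'cy', 'pose', 'f']
```

View pics/scene0.png

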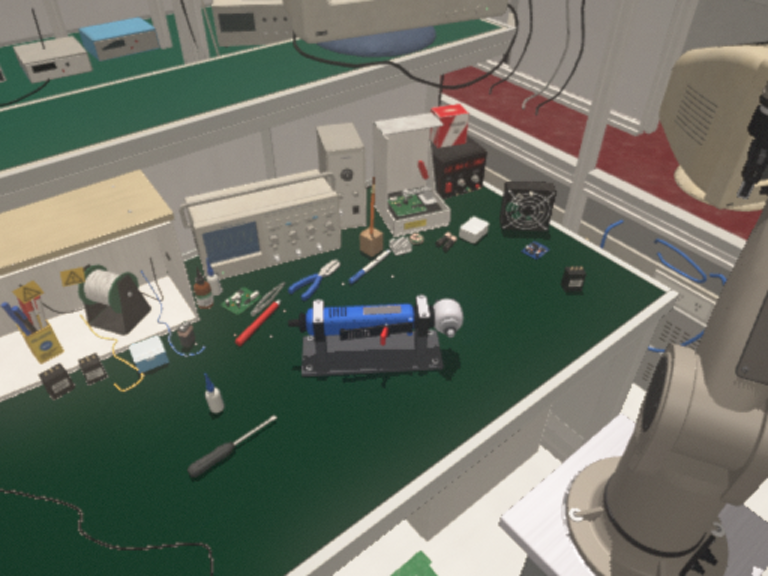

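View pics/top0.png

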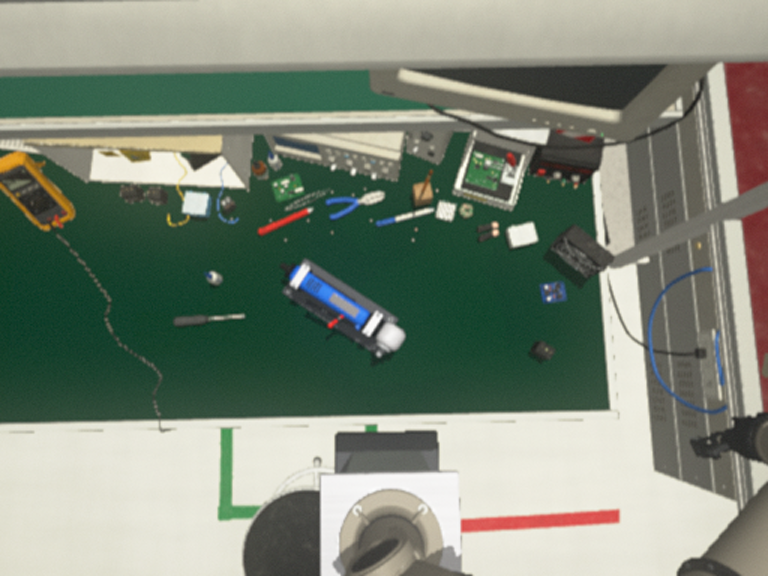

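The scene view shows the grinder with its head to the right at (448,317) and the red lever at (384,334). In the top view the handle runs from (290,270) to (390,337), with the lever at (335,322) on the robot side.

Run:
```python
from h import *
a=cam("scene");b=cam("top")
save(a,"s1.png",(190,190,320,260),6); save(b,"t1.png",(180,165,280,245),7)
for c,box in((a,(190,190,320,260)),(b,(180,165,280,245))):
    f=c["frame"][box[1]:box[3],box[0]:box[2]]; h=cv2.cvtColor(f,cv2.COLOR_RGB2HSV)
    for n,m in(("blue",cv2.inRange(h,(100,130,60),(125,255,255))),("red",cv2.inRange(h,(0,140,90),(8,255,255))|cv2.inRange(h,(172,140,90),(180,255,255))),("white",cv2.inRange(h,(0,0,150),(180,60,255)))):
        k,l,s,ce=cv2.connectedComponentsWithStats(m)
        for i in range(1,k):
            if s[i,4]>10:
                pts=np.argwhere(l==i)[:,::-1].astype(np.float32)+box[:2]
                print(n,s[i,4],ce[i]+box[:2],cv2.boxPoints(cv2.minAreaRect(pts)).round(1).tolist())
```

```text
Traceback (most recent call last):
cv2.error: OpenCV(4.12.0) /io/opencv/modules/imgproc/src/convhull.cpp:143: error: (-215:Assertion failed) total >= 0 && (depth == CV_32F || depth == CV_32S) in function 'convexHull'
```

View pics/s1.png

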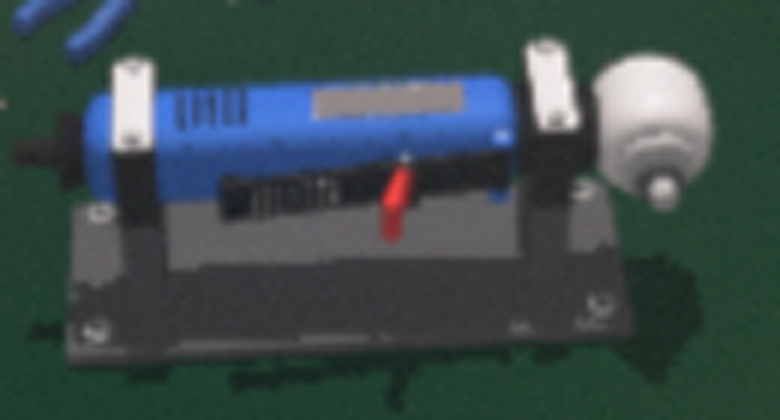

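View pics/t1.png

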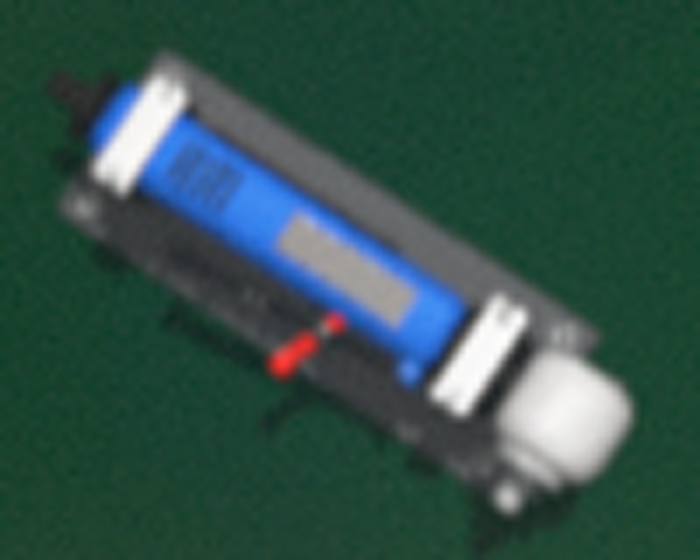

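The crops show the rear and front clamp tops (scene crop (133,103) and (551,85); top crop (140,132) and (480,355)). They also show the spindle end at (662,190) and (508,497), and the lever tip near (392,235) and (283,362).

Run:
```python
from h import *
a=cam("scene");b=cam("top")
P={}
def comps(c,box,lo,hi,mn):
    h=cv2.cvtColor(c["frame"],cv2.COLOR_RGB2HSV); m=np.zeros(h.shape[:2],np.uint8)
    m[box[1]:box[3],box[0]:box[2]]=cv2.inRange(h,lo,hi)[box[1]:box[3],box[0]:box[2]]
    k,l,s,ce=cv2.connectedComponentsWithStats(m); return [(s[i,4],ce[i].round(2).tolist(),s[i,:4].tolist()) for i in range(1,k) if s[i,4]>=mn]
for nm,c,box in(("scene",a,(190,190,320,235)),("top",b,(180,165,275,242))):
    print(nm,"white",comps(c,box,(0,0,150),(180,60,255),12)); print("red",comps(c,box,(0,140,90),(8,255,255),3))
    print("red2",comps(c,box,(170,120,80),(180,255,255),3))
S=lambda x,y:(190+(x+.5)/6-.5,190+(y+.5)/6-.5); T=lambda x,y:(180+(x+.5)/7-.5,165+(y+.5)/7-.5)
for n,s,t in(("rear",(133,103),(140,132)),("front",(551,85),(480,355)),("spin",(662,190),(508,497)),("tip",(392,215),(283,362))):
    p,e=tri(a,S(*s),b,T(*t)); print(n,p.round(4),round(e,4),"top@h",plane(b,*T(*t),.127 if n in("rear","front") else .095).round(4),"scene@h",plane(a,*S(*s),.127 if n in("rear","front") else .095).round(4))
```

```text
scene white [(np.int32(87), [281.54, 203.63], [278, 197, 8, 14]), (np.int32(218), [297.89, 206.39], [289, 199, 19, 16]), (np.int32(90), [211.68, 206.96], [209, 200, 7, 15])]
red [(np.int32(33), [255.33, 223.12], [254, 218, 5, 12])]
red2 [(np.int32(7), [257.43, 221.57], [257, 220, 2, 5])]
top white [(np.int32(101), [199.72, 183.36], [194, 176, 13, 16]), (np.int32(107), [229.0, 203.0], [220, 196, 19, 15]), (np.int32(106), [248.06, 215.19], [242, 207, 14, 17]), (np.int32(232), [259.92, 224.16], [252, 215, 18, 19])]
red [(np.int32(25), [221.2, 215.36], [218, 212, 7, 7])]
red2 []
rear [0.5969 0.1871 0.1201] 0.0012 top@h [0.5962 0.1867 0.127 ] scene@h [0.59   0.1905 0.127 ]
front [0.4879 0.0285 0.1198] 0.0005 top@h [0.4876 0.0286 0.127 ] scene@h [0.4821 0.0337 0.127 ]
spin [0.4224 0.017  0.0959] 0.0001 top@h [0.4224 0.017  0.095 ] scene@h [0.4229 0.0163 0.095 ]
tip [0.4883 0.1225 0.0938] 0.0016 top@h [0.4887 0.123  0.095 ] scene@h [0.4867 0.1228 0.095 ]
```

Request:
carry_out(targets=[255, 24, 37, 0, 3.3, 255, 24, 37, 0, 3.3, 255, 24, 37, 0, 3.3, 255, 24, 37, 0, 3.3, 255, 24, 37, 0, 3.3, 255, 24, 37, 0, 3.3, 255, 24, 37, 0, 3.3, 255, 24, 37, 0, 3.3, 255, 24, 37, 0, 3.3, 255, 24, 37, 0, 3.3, 255, 0, 40, 0, 0, 255, 0, 40, 0, 0, 255, 0, 40, 0, 0, 255, 0, 40, 0, 0, 255, 0, 40, 0, 0, 255, 0, 40, 0, 0, 255, 0, 40, 0, 0, 255, 0, 40, 0, 0, 255, 0, 40, 0, 0, 255, 0, 40, 0, 0], newtons=20)

```text
t: 2.3
eef_pos: [0.497, 0.1473, 0.2315]
tool_rot: [0.0, 0.886, 0.465, 0.0]
contact_force: [0.9, -0.3, 0.1]
gripper_width: 0.002
grasp_force: 0.0
```

```bash
cat >> h.py <<'E'
O=np.array([.5328,.0944]); X=np.array([-.566,-.824])/np.hypot(.566,.824); Y=np.array([-X[1],X[0]])
def st(tgt=None):
    o=bot.get_obs(); p=o["eef_pos"]; d=p[:2]-O; q=o["tool_rot"]
    w,x,y,z=q; yv=np.array([2*(x*y-w*z),1-2*(x*x+z*z)])
    print("t",round(o["t"],2),"tcp",(p*1e3).round(1),"tool xy",(d@X*1e3).round(1),(d@Y*1e3).round(1),"yawerr",round((np.degrees(np.arctan2(Y[1],Y[0])-np.arctan2(yv[1],yv[0]))+90)%180-90,2),"F",o["contact_force"].round(1),"w",round(o["gripper_width"],3),"g",round(o["grasp_force"],1))
    if tgt is not None:
        w=O+X*tgt[0]/1e3+Y*tgt[1]/1e3; print("shift mm",((w-p[:2])*1e3).round(1),"dz",round(tgt[2]-p[2]*1e3,1))
E
python3 -c "
from h import *
st((-32,-59,80)); print(X,Y)"
```

```text
t 2.3 tcp [497.  147.3 231.5] tool xy -23.4 -59.5 yawerr 0.15 F [ 0.9 -0.3  0.1] w 0.002 g 0.0
shift mm [5.3 6.8] dz -151.5
[-0.56618914 -0.82427535] [ 0.82427535 -0.56618914]
```

Request:
carry_out(targets=[255, 5.3, 6.8, 0, 0, 255, 0, 0, -30, 0, 255, 0, 0, -30, 0, 255, 0, 0, -30, 0, 255, 0, 0, -30, 0, 255, 0, 0, -20, 0, 255, 0, 0, -11, 0, 255, 0, 0, 0, 0, 255, 0, 0, 0, 0])

```text
t: 3.2
eef_pos: [0.5031, 0.1527, 0.081]
tool_rot: [0.0, 0.886, 0.465, 0.001]
contact_force: [-0.4, 0.1, 0.4]
gripper_width: -0.004
grasp_force: 0.0
```

```bash
python3 -c "
from h import *
st((-7,-59,80)); a=cam('scene'); b=cam('top')
s=cv2.resize(a['frame'][160:270,180:320],None,fx=4,fy=4,interpolation=2); t=cv2.resize(b['frame'][160:260,180:280],(440,440),interpolation=2)
im=np.zeros((440,1000,3),np.uint8); im[:,:560]=s; im[:,560:]=t
cv2.imwrite('pics/c2.png',cv2.resize(im[:,:,::-1],(800,352)))"
```

```text
t 3.2 tcp [503.1 152.7  81. ] tool xy -31.2 -57.5 yawerr 0.14 F [-0.4  0.1  0.4] w -0.004 g 0.0
shift mm [-15.  -19.1] dz -1.0
```

View pics/c2.png

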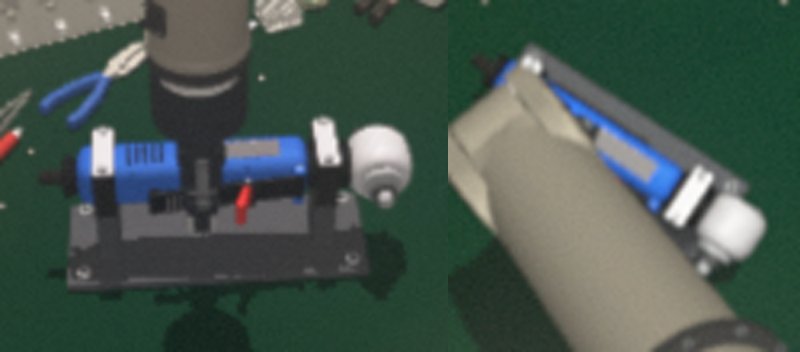

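The shut fingers hang behind the lever, at about (203,205) in the scene half, with the lever at (243,205). Nothing is touching.

Request:
carry_out(targets=[255, -2.3, -3.3, 0, 0, 255, -2.3, -3.3, 0, 0, 255, -2.3, -3.3, 0, 0, 255, -2.3, -3.3, 0, 0, 255, -2.3, -3.3, 0, 0, 255, -2.3, -3.3, 0, 0, 255, -2.3, -3.3, 0, 0, 255, -1.1, -1.6, 0, 0, 255, -1.1, -1.6, 0, 0, 255, 0, 0, 0, 0, 255, 0, 0, 0, 0])

```text
t: 4.4
eef_pos: [0.4841, 0.1261, 0.0802]
tool_rot: [0.0, 0.885, 0.465, -0.0]
contact_force: [-1.1, 0.6, -0.1]
gripper_width: -0.003
grasp_force: 0.4
```

```bash
cat >> h.py <<'E'
def lever(n=None):
    a=cam("scene"); h=cv2.cvtColor(a["frame"],cv2.COLOR_RGB2HSV)
    m=cv2.inRange(h,(0,120,70),(8,255,255))|cv2.inRange(h,(170,120,70),(180,255,255))
    v,u=np.nonzero(m[205:250,225:290]); v=v+205;u=u+225
    if len(u)>4:
        # outer (lower) and upper ends of red blob
        for k in (v>=v.max()-2, v<=v.min()+2):
            p=plane(a,u[k].mean(),v[k].mean(),.095)[:2]-O; print("red px",u[k].mean().round(1),v[k].mean().round(1),"tool@95",(p@X*1e3).round(1),(p@Y*1e3).round(1),len(u))
    if n: save(a,n,(200,170,310,250),7)
E
python3 -c "
from h import *
st((3,-58,80)); lever()"
```

```text
t 4.4 tcp [484.1 126.1  80.2] tool xy 1.5 -58.1 yawerr 0.14 F [-1.1  0.6 -0.1] w -0.003 g 0.4
shift mm [-0.8 -1.3] dz -0.2
red px 260.4 227.8 tool@95 16.8 -63.8 8
red px 260.6 226.2 tool@95 17.8 -58.0 8
```

Request:
carry_out(targets=[255, -0.6, -0.8, 0, 0, 255, -0.6, -0.8, 0, 0, 255, 0, 0, 0, 0, 255, 0, 0, 0, 0])

```text
t: 4.85
eef_pos: [0.4832, 0.1247, 0.0804]
tool_rot: [0.0, 0.885, 0.465, 0.0]
contact_force: [1.1, 0.7, 0.3]
gripper_width: 0.002
grasp_force: 0.6
```

```bash
python3 -c "
from h import *
st((4,-58,80)); lever('c3.png')"
```

```text
t 4.85 tcp [483.2 124.7  80.4] tool xy 3.2 -58.0 yawerr 0.14 F [1.1 0.7 0.3] w 0.002 g 0.6
shift mm [-0.4 -0.7] dz -0.4
red px 261.4 227.8 tool@95 19.4 -64.0 7
red px 261.5 227.0 tool@95 20.0 -61.1 7
```

View pics/c3.png

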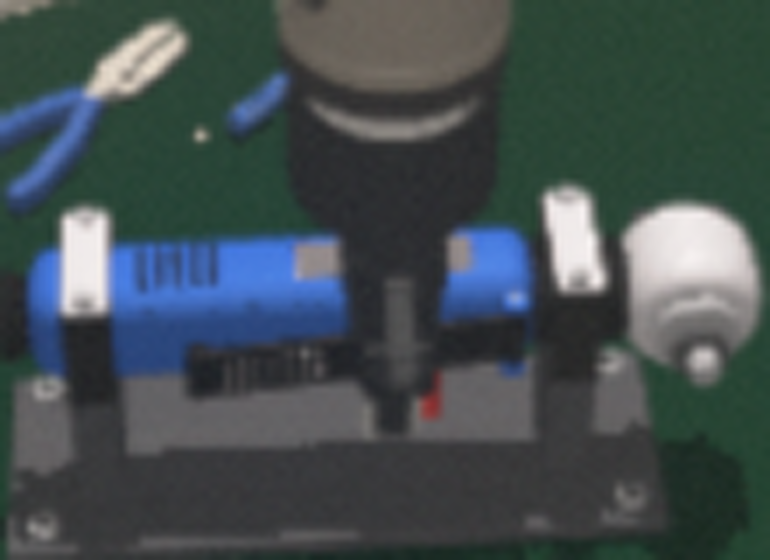

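The fingers at (395,380) cover most of the lever. Its tip shows in front of them at (432,395). I'll nudge forward until the stop is felt.

Request:
carry_out(targets=[255, -0.6, -0.8, 0, 0, 255, 0, 0, 0, 0, 255, 0, 0, 0, 0])

```text
t: 5.2
eef_pos: [0.4824, 0.124, 0.0804]
tool_rot: [0.0, 0.885, 0.465, 0.0]
contact_force: [2.3, 0.1, 0.6]
gripper_width: -0.003
grasp_force: 0.6
```

Request:
carry_out(targets=[255, -0.6, -0.8, 0, 0, 255, 0, 0, 0, 0, 255, 0, 0, 0, 0])

```text
t: 5.5
eef_pos: [0.4817, 0.1231, 0.0803]
tool_rot: [0.0, 0.885, 0.465, -0.0]
contact_force: [0.7, 0.4, 0.3]
gripper_width: -0.002
grasp_force: 0.6
```

Request:
carry_out(targets=[255, -0.6, -0.8, 0, 0, 255, 0, 0, 0, 0, 255, 0, 0, 0, 0])

```text
t: 5.8
eef_pos: [0.481, 0.1223, 0.0803]
tool_rot: [0.0, 0.885, 0.465, -0.0]
contact_force: [1.6, 0.9, 0.6]
gripper_width: 0.002
grasp_force: 0.6
```

Request:
carry_out(targets=[255, -0.6, -0.8, 0, 0, 255, 0, 0, 0, 0, 255, 0, 0, 0, 0])

```text
t: 6.1
eef_pos: [0.4806, 0.1216, 0.0803]
tool_rot: [0.0, 0.885, 0.465, 0.0]
contact_force: [1.4, 1.2, -0.0]
gripper_width: -0.001
grasp_force: 0.8
```

```bash
python3 -c "
from h import *
st((4,-58,80)); lever()"
```

```text
t 6.1 tcp [480.6 121.6  80.3] tool xy 7.2 -58.5 yawerr 0.12 F [ 1.4  1.2 -0. ] w -0.001 g 0.8
shift mm [2.2 2.3] dz -0.3
red px 262.6 227.2 tool@95 22.8 -62.0 5
red px 262.6 227.2 tool@95 22.8 -62.0 5
```

Request:
carry_out(targets=[255, -0.6, -0.8, 0, 0, 255, -0.6, -0.8, 0, 0, 255, 0, 0, 0, 0, 255, 0, 0, 0, 0])

```text
t: 6.55
eef_pos: [0.48, 0.1211, 0.0806]
tool_rot: [-0.0, 0.885, 0.465, 0.001]
contact_force: [3.9, 4.1, -1.8]
gripper_width: 0.001
grasp_force: 2.3
```

Request:
carry_out(targets=[255, -0.6, -0.8, 0, 0, 255, 0, 0, 0, 0, 255, 0, 0, 0, 0])

```text
t: 6.85
eef_pos: [0.4799, 0.121, 0.0807]
tool_rot: [-0.001, 0.885, 0.465, 0.002]
contact_force: [4.0, 5.2, -3.0]
gripper_width: -0.0
grasp_force: 3.1
```

```bash
python3 -c "
from h import *
st((-6,-58,80)); lever()"
```

```text
t 6.85 tcp [479.9 121.   80.7] tool xy 8.1 -58.6 yawerr 0.05 F [ 4.   5.2 -3. ] w -0.0 g 3.1
shift mm [ 8.5 11.2] dz -0.7
red px 262.6 227.2 tool@95 22.8 -62.0 5
red px 262.6 227.2 tool@95 22.8 -62.0 5
```

Stop reached at about 6.5 N. Now I'll back off, rise and open.

Request:
carry_out(targets=[255, 2.8, 4.1, 0, 0, 255, 2.8, 4.1, 0, 0, 255, 2.8, 4.1, 0, 0, 255, 2.8, 4.1, 0, 0, 255, 0, 0, -1, 0, 255, 0, 0, 25, 0, 255, 0, 0, 30, 0, 255, 0, 0, 30, 0, 0, 0, 0, 25, 0, 0, 11, 10, 0, 0, 0, 11, 10, 0, 0, 0, 11, 0, 0, 0, 0, 11, -11, 0, 0, 0, 11, -11, 0, 0, 0, 0, 0, 0, 0, 0, 0, 0, 0, 0])

```text
t: 8.5
eef_pos: [0.5448, 0.1324, 0.1887]
tool_rot: [-0.0, 0.886, 0.464, -0.001]
contact_force: [0.1, 0.0, 0.1]
gripper_width: 1.003
grasp_force: 0.0
```

```bash
python3 -c "
from h import *
st((-45,-7.2,70)); lever()"
```

```text
t 8.5 tcp [544.8 132.4 188.7] tool xy -38.2 -11.6 yawerr 0.24 F [0.1 0.  0.1] w 1.003 g 0.0
shift mm [7.5 3.1] dz -118.7
red px 261.9 226.8 tool@95 21.1 -60.3 64
red px 258.7 218.5 tool@95 14.9 -28.5 64
```

```bash
python3 -c "
from h import *
a=cam('scene'); save(a,'c4.png',(215,190,305,240),8)
for th in (-.35,.4,.55):
    for z in (.083,.107):
        t=np.array([10+29*np.sin(th),-29-29*np.cos(th)])/1e3; w=O+X*t[0]+Y*t[1]; print(th,z,np.round(proj(a,np.r_[w,z]),1))
w=O+X*.01-Y*.029; print('piv',proj(a,np.r_[w,.107]))"
```

```text
-0.35 0.083 [254.  229.1]
-0.35 0.107 [254.  222.9]
0.4 0.083 [261.8 228.6]
0.4 0.107 [261.9 222.4]
0.55 0.083 [263.1 228. ]
0.55 0.107 [263.3 221.8]
piv (np.float64(256.97352800220483), np.float64(215.5987578173501))
```

View pics/c4.png

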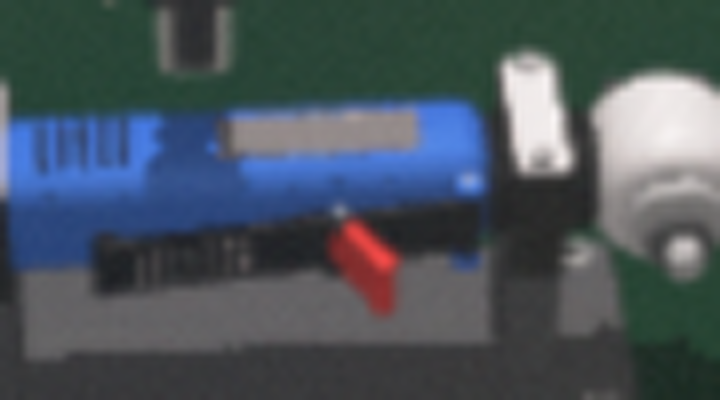

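The lever leans forward, with its tip at crop (388,285), which matches the predicted full-forward angle. Now I'll descend over the handle.

Request:
carry_out(targets=[0, 7.5, 3.1, 0, 0, 0, 0, 0, 0, 0, 0, 0, 0, -25, 0, 0, 0, 0, -25, 0, 0, 0, 0, -20, 0, 0, 0, 0, -20, 0, 0, 0, 0, -15, 0, 0, 0, 0, -14, 0, 0, 0, 0, 0, 0, 0, 0, 0, 0, 0])

```text
t: 9.6
eef_pos: [0.5526, 0.1369, 0.0705]
tool_rot: [-0.0, 0.885, 0.465, 0.0]
contact_force: [0.7, -0.9, -0.0]
gripper_width: 0.999
grasp_force: 0.0
```

```bash
python3 -c "
from h import *
st((-45,-7.2,70)); a=cam('scene'); save(a,'c5.png',(200,150,310,250),7)"
```

```text
t 9.6 tcp [552.6 136.9  70.5] tool xy -46.3 -7.7 yawerr 0.12 F [ 0.7 -0.9 -0. ] w 0.999 g 0.0
shift mm [-0.3 -1.3] dz -0.5
```

View pics/c5.png

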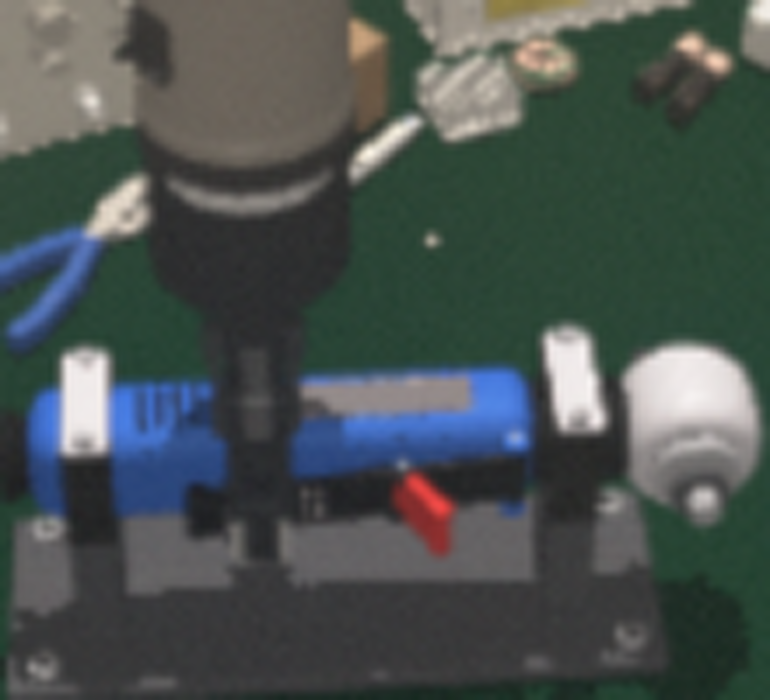

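The open fingers straddle the handle at (262,500) on the paddle, clear of the lever. Next I'll centre on the squeezed width and close.

Request:
carry_out(targets=[0, 2.0, -1.8, 0, 0, 0, 2.0, -1.8, 0, 0, 0, 0, 0, 0, 0, 255, 0, 0, 0, 0, 255, 0, 0, 0, 0, 255, 0, 0, 0, 0, 255, 0, 0, 0, 0, 255, 0, 0, 0, 0, 255, 0, 0, 0, 0, 255, 0, 0, 0, 0], newtons=30)

```text
t: 10.65
eef_pos: [0.5548, 0.1348, 0.0705]
tool_rot: [-0.001, 0.885, 0.466, -0.001]
contact_force: [-4.7, 3.2, 6.1]
gripper_width: 0.583
grasp_force: 31.7
```

```bash
python3 -c "
from h import *
st()"
```

```text
t 10.65 tcp [554.8 134.8  70.5] tool xy -45.7 -4.8 yawerr 0.01 F [-4.7  3.2  6.1] w 0.583 g 31.7
```

Opening is 49.6 mm with both pads loaded, so the paddle is fully in. I'll hold, then release.

Request:
carry_out(targets=[255, 0, 0, 0, 0, 255, 0, 0, 0, 0, 255, 0, 0, 0, 0, 255, 0, 0, 0, 0, 255, 0, 0, 0, 0, 255, 0, 0, 0, 0, 255, 0, 0, 0, 0, 255, 0, 0, 0, 0, 255, 0, 0, 0, 0, 255, 0, 0, 0, 0, 255, 0, 0, 0, 0, 255, 0, 0, 0, 0, 255, 0, 0, 0, 0, 255, 0, 0, 0, 0, 255, 0, 0, 0, 0])

```text
t: 12.15
eef_pos: [0.5548, 0.1348, 0.0705]
tool_rot: [-0.001, 0.885, 0.466, -0.001]
contact_force: [-4.5, 2.7, 5.3]
gripper_width: 0.581
grasp_force: 31.7
```

Request:
carry_out(targets=[0, 0, 0, 0, 0, 0, 0, 0, 0, 0, 0, 0, 0, 0, 0, 0, 0, 0, 0, 0, 0, 0, 0, 0, 0, 0, -2.3, 1.6, 0, 0, 0, 0, 0, 0, 0, 0, 0, 0, 20, 0, 0, 0, 0, 30, 0, 0, 0, 0, 30, 0, 0, 0, 0, 30, 0, 0, 0, 0, 0, 0])

```text
t: 13.35
eef_pos: [0.5567, 0.1358, 0.1847]
tool_rot: [0.001, 0.885, 0.465, 0.004]
contact_force: [1.0, 0.1, -0.1]
gripper_width: 0.999
grasp_force: 0.0
```

```bash
python3 -c "
from h import *
st((50,-61,80)); lever()"
```

```text
t 13.35 tcp [556.7 135.8 184.7] tool xy -47.7 -3.8 yawerr 0.13 F [ 1.   0.1 -0.1] w 0.999 g 0.0
shift mm [-102.5  -48.1] dz -104.7
red px 261.9 226.8 tool@95 21.1 -60.3 63
red px 258.7 218.5 tool@95 14.9 -28.5 63
```

Request:
carry_out(targets=[255, -26, -12, 0, 0, 255, -26, -12, 0, 0, 255, -26, -12, 0, 0, 255, -25, -12, 0, 0, 255, 0, 0, 0, 0, 255, 0, 0, 0, 0, 255, 0, 0, 0, 0], newtons=20)

```text
t: 14.1
eef_pos: [0.4518, 0.0871, 0.1801]
tool_rot: [-0.0, 0.885, 0.465, 0.0]
contact_force: [0.3, -0.4, 0.7]
gripper_width: 0.0
grasp_force: 0.0
```

```bash
python3 -c "
from h import *
st((50,-61,80))"
```

```text
t 14.1 tcp [451.8  87.1 180.1] tool xy 51.9 -62.6 yawerr 0.12 F [ 0.3 -0.4  0.7] w 0.0 g 0.0
shift mm [2.4 0.7] dz -100.1
```

Request:
carry_out(targets=[255, 1.5, 0, 0, 0, 255, 0, 0, -25, 0, 255, 0, 0, -25, 0, 255, 0, 0, -25, 0, 255, 0, 0, -15, 0, 255, 0, 0, -10, 0, 255, 0, 0, 0, 0, 255, 2.3, 3.3, 0, 0, 255, 2.3, 3.3, 0, 0, 255, 2.3, 3.3, 0, 0, 255, 2.3, 3.3, 0, 0, 255, 2.3, 3.3, 0, 0, 255, 2.3, 3.3, 0, 0, 255, 2.3, 3.3, 0, 0, 255, 0, 0, 0, 0, 255, 0, 0, 0, 0])

```text
t: 15.7
eef_pos: [0.4662, 0.1113, 0.0801]
tool_rot: [-0.001, 0.885, 0.466, -0.002]
contact_force: [-8.6, 3.4, 5.5]
gripper_width: -0.001
grasp_force: 4.7
```

```bash
python3 -c "
from h import *
st((18,-61,80)); lever()"
```

```text
t 15.7 tcp [466.2 111.3  80.1] tool xy 23.7 -64.5 yawerr -0.0 F [-8.6  3.4  5.5] w -0.001 g 4.7
shift mm [6.1 2.8] dz -0.1
red px 258.4 226.8 tool@95 11.7 -59.8 31
red px 257.2 219.4 tool@95 10.7 -31.6 31
```

The lever has only gone halfway. The fingers are too far out and wedge on its tip (9 N sideways). I'll back off, come inward 5 mm and push again.

Request:
carry_out(targets=[255, -2.3, -3.3, 0, 0, 255, -2.3, -3.3, 0, 0, 255, -2.3, -3.3, 0, 0, 255, 0, 0, 0, 0, 255, 2.5, -1.7, 0, 0, 255, 2.5, -1.7, 0, 0, 255, 0, 0, 0, 0, 255, 0, 0, 0, 0])

```text
t: 16.55
eef_pos: [0.4671, 0.0964, 0.0803]
tool_rot: [-0.0, 0.886, 0.465, 0.0]
contact_force: [-0.5, -0.1, -0.6]
gripper_width: 0.001
grasp_force: 0.0
```

```bash
python3 -c "
from h import *
st((24,-57,80)); lever('c6.png')"
```

```text
t 16.55 tcp [467.1  96.4  80.3] tool xy 35.5 -55.3 yawerr 0.15 F [-0.5 -0.1 -0.6] w 0.001 g 0.0
shift mm [ 5.1 10.5] dz -0.3
red px 261.0 227.7 tool@95 18.4 -63.6 54
red px 258.4 219.2 tool@95 14.0 -31.2 54
```

View pics/c6.png

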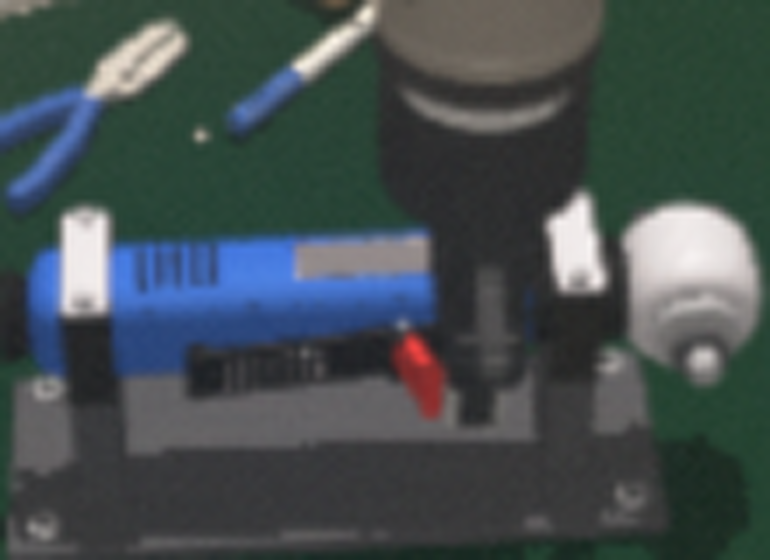

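The lever tip is at (430,395) and still leans forward. The fingers stand just in front of it at (478,390), and the paddle is out. Pushing again.

Request:
carry_out(targets=[255, 1.7, 2.5, 0, 0, 255, 1.7, 2.5, 0, 0, 255, 1.7, 2.5, 0, 0, 255, 1.1, 1.6, 0, 0, 255, 1.1, 1.6, 0, 0, 255, 0, 0, 0, 0, 255, 0, 0, 0, 0])

```text
t: 17.3
eef_pos: [0.4745, 0.1073, 0.0804]
tool_rot: [0.0, 0.885, 0.465, 0.0]
contact_force: [-1.4, -0.1, -0.6]
gripper_width: 0.002
grasp_force: 0.5
```

```bash
python3 -c "
from h import *
st((16,-57,80)); lever()"
```

```text
t 17.3 tcp [474.5 107.3  80.4] tool xy 22.4 -55.4 yawerr 0.12 F [-1.4 -0.1 -0.6] w 0.002 g 0.5
shift mm [2.3 6.2] dz -0.4
red px 257.0 228.0 tool@95 7.6 -64.0 34
red px 257.0 219.3 tool@95 10.0 -31.2 34
```

Working now, with light force. Continue.

Request:
carry_out(targets=[255, 1.1, 1.6, 0, 0, 255, 1.1, 1.6, 0, 0, 255, 0.6, 0.8, 0, 0, 255, 0, 0, 0, 0, 255, 0, 0, 0, 0])

```text
t: 17.85
eef_pos: [0.4773, 0.1113, 0.0804]
tool_rot: [0.0, 0.885, 0.465, 0.0]
contact_force: [-1.0, -1.4, -0.5]
gripper_width: 0.003
grasp_force: 0.5
```

Request:
carry_out(targets=[255, 0.6, 0.8, 0, 0, 255, 0, 0, 0, 0, 255, 0, 0, 0, 0])

```text
t: 18.15
eef_pos: [0.4775, 0.1116, 0.0803]
tool_rot: [0.0, 0.886, 0.465, -0.0]
contact_force: [-1.7, -3.0, 1.8]
gripper_width: 0.001
grasp_force: 1.4
```

Request:
carry_out(targets=[255, 0.6, 0.8, 0, 0, 255, 0, 0, 0, 0, 255, 0, 0, 0, 0])

```text
t: 18.45
eef_pos: [0.4776, 0.1117, 0.0802]
tool_rot: [0.0, 0.886, 0.464, -0.001]
contact_force: [-2.3, -4.4, 3.3]
gripper_width: -0.004
grasp_force: 2.6
```

```bash
python3 -c "
from h import *
st((16,-57,80)); lever()"
```

```text
t 18.45 tcp [477.6 111.7  80.2] tool xy 17.0 -55.3 yawerr 0.17 F [-2.3 -4.4  3.3] w -0.004 g 2.6
shift mm [-0.9  1.8] dz -0.2
red px 254.1 227.9 tool@95 -0.0 -63.0 33
red px 255.3 220.1 tool@95 5.1 -34.2 33
```

The stop is reached and the tip pixel (254) matches the locked angle. Retreat.

Request:
carry_out(targets=[255, -2.3, -3.3, 0, 0, 255, -2.3, -3.3, 0, 0, 255, -2.3, -3.3, 0, 0, 255, -2.3, -3.3, 0, 0, 255, -2.3, -3.3, 0, 0, 255, -2.3, -3.3, 0, 0, 255, -2, 1, 0, 0, 255, 0, 0, 25, 0, 255, 0, 0, 30, 0, 255, 0, 0, 30, 0, 255, 0, 0, 40, 0, 255, 0, -40, 0, 0, 255, 0, -40, 0, 0, 255, 0, -40, 0, 0, 255, 0, 0, 0, 0, 255, 0, 0, 0, 0, 255, 0, 0, 0, 0])

```text
t: 20.2
eef_pos: [0.4624, -0.0247, 0.2053]
tool_rot: [-0.0, 0.885, 0.465, 0.0]
contact_force: [-0.6, 0.1, 0.1]
gripper_width: -0.001
grasp_force: 0.0
```

```bash
python3 -c "
from h import *
st(); lever(); a=cam('scene'); save(a,'c7.png',(120,150,320,290),4)"
```

```text
t 20.2 tcp [462.4 -24.7 205.3] tool xy 138.1 9.4 yawerr 0.03 F [-0.6  0.1  0.1] w -0.001 g 0.0
red px 254.5 228.0 tool@95 0.9 -63.5 45
red px 256.2 219.2 tool@95 7.8 -30.6 45
```

View pics/c7.png

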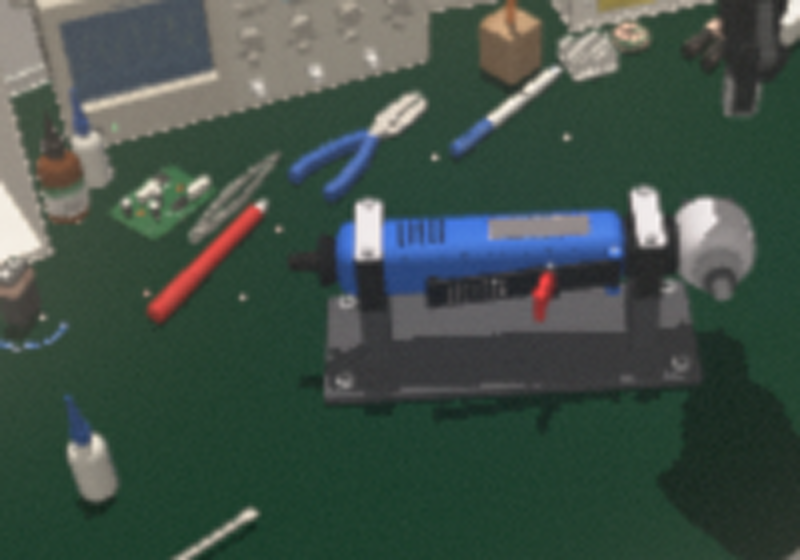

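The lever at (543,297) leans to the rear as it did at the start, the paddle is out, the loose things are undisturbed and the arm is clear.

```bash
python3 -c "
from station import bot
print(bot.hand_in())"
```

```text
the job is handed in; nothing more can be done
None
```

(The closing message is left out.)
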